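Put the soap dish back together on the wash plank

ROBOT

A 6-joint arm with a two-finger parallel gripper is mounted at the origin on the work surface. World frame = base frame: x ahead of the robot, y to its left, z up, the work surface at z = 0. Lengths are in m, angles in rad, forces in N, time in s.
With the tool pointing down it reaches from about 0.425 to 0.95 m from the base axis. Payload 14.7 kg.
Tool frame: the origin (TCP) lies on the centre line of the jaws, within the pads' length; the fingertips stand ahead of it and the grasp point (between the pads) lies 5 mm behind it (robot.nose_length is the z of the fingertips in the tool frame, in m); z points along the fingers, y is the direction in which the jaws open and shut (so a half turn about z gives the same grasp; the last joint's range is limited). The gripper opens to 85 mm and grips with 20 to 120 N. Pads are 22 mm wide; open, the fingers measure 114 mm over their backs; the gripper's body (76 mm by 85 mm) begins 54 mm behind the grasp point. The pads swing forward as they close: fully open they stand 13 mm farther back than shut.
Start: joints at [-0.047, 0.48, 1.596, -0, 1.065, -0.047], TCP at [0.65, 0, 0.219] pointing down, gripper open.
Joint ranges: [-2.75, 2.75], [-0.82, 2.05], [0.23, 2.67], [-1.56, 4.7], [0.09, 2.69], [-2.92, 2.92]. Speed limits (rad/s): [1.89, 1.89, 2.39, 3.01, 3.01, 3.01].

INTERFACE

Orientations are given as a 3x3 rotation matrix whose columns are the frame's x, y, z axes.
In Python, from cell import robot, solver, telemetry, viewer gives the robot as it stands. Calls block until the motion is done:
- robot.reach(position, orientation): joint-space move of the TCP to a pose.
- robot.movel(position, v=0.15, rot=None): straight line of the TCP; rot=None keeps the orientation; v is the mean speed in m/s.
- robot.set_joints(angles): joint-space move.
- robot.open_jaws() and robot.close(): open the fingers fully, or close them until they stop; the grip force is fixed at half the most.
- robot.wait(seconds).
- solver.inverse_kinematics(position, orientation): joint angles nearest the present ones, or None.
- telemetry.observe(): the state.
- viewer.capture(name): name is "scene" or "side" or "wrist"; returns a dict with "img" (400x640x3 uint8, red, green, blue), "z_map" (400x640 float32, m along the optical axis (not along the pixel's ray), 0 where there is no reading), "intrinsics" (3x3 intrinsics, pixels), "rvec" (rotation vector, rad) and "tvec" (3), from world to camera coordinates, as OpenCV has them; the wrist camera has in their place "tool_from_camera" (4x4, takes a point from camera to tool coordinates, whose origin is the TCP and whose axes are the flange's). Camera axes: x right, y down, z forward; pixel columns grow to the right and rows downward; lengths in m; the calibration is good to about 2 mm. A picture is of the moment at which its call begins: read the wrist's pose just before it.
A pose or a line that the arm cannot do raises robot.MotionError and nothing moves.
- robot.close_job(): hands the job in, once; it reports no verdict.
Trained networks look in the newest picture that a camera, given by its name, has taken for a name from the list of things; names that differ only in an ending like _2 or _b are one class to them, and where a whole thing is asked for, a point or a joint stands for the part that bears it (a point fixed in the world has none). Each returns a list of dicts, best first, with "confidence" (0 to 1); they miss things now and then, are a little off and sometimes report something else, mostly with a low value. They report only what shows in the picture. A call takes as long as a camera call. They do not tell look-alikes from the thing itself.
- viewer.outline_of(camera, target): "region" (400x640 bool, what is visible of it) and "location" ([row, column] in pixels, amid what is visible of it).
- viewer.landmark_of(camera, target): "location" ([row, column] in pixels: a listed point, or the origin of a listed thing).
The state is a dict: "clock": time; "joint_pos": joint angles; "qvel": joint speeds; "joint_efforts": joint torques, N m; "tool_pos": TCP position; "eef_rot": TCP orientation; "ft_force": force on the tool from outside, world axes, zero at the start; "wrist_torque": the same for the moment, N m; "gripper_width": finger opening in m.
Only numpy, scipy, OpenCV 4.12 (cv2) and the standard library are available. Lean on these libraries where they do the work, as an engineer would, in place of code of your own. Each camera call takes 0.05 s, during which the arm holds its last target.

TASK

Put the green soap dish back together: stand the drainer tray inside the dish, lay the big soap bar flat on the middle of the tray, lay the small worn piece of soap on the middle of the bar, all lengthways along the dish, and last put the cover on so that it sits fully down around the dish. Do it in that order, let go of each thing before taking the next, and leave the paddle beater and the tumbler where they are.

Things in the scene. Friction and masses are not known exactly. Their poses are not given: they have to be found in the camera images.
- dish: Low open green soap dish, fixed. Base plate 144 x 112 mm (x by y), 4 mm thick, with a low wall: outside 116 x 84, inside 110 x 78 mm, its top 12 mm above the plank. Inside the wall the floor, and outside it a ledge, both 4 mm above the plank. Origin: centre of the underside; x along the length, z up. Half a turn makes no difference (so for all parts of the set).
- tray: Loose green slatted drainer tray, 96 x 58 x 22 mm (x, y, z), 50 g: a flat grid 14 mm deep (z 8 to 22 mm) on four corner feet 8 mm high. In the dish the grid's lower edge is level with the dish wall's top, so hold it across its 58 mm width by the grid. Origin: centre of the feet's underside; x along the length, z up.
- bar: Big buff laundry soap bar, a loose block of 80 x 46 x 25 mm (x by y by z), 110 g. Origin: centre of the underside; x along the length, z up. Half a turn makes no difference.
- sliver: Small worn piece of the same buff soap, a loose flat block of 50 x 34 x 13 mm (x by y by z), 30 g. Origin: centre of the underside; x along the length, z up. Half a turn makes no difference.
- cover: Loose deep green cover, a box open below, 140 g: outside 136 x 104 mm (x by y), inside 130 x 98 x 70 mm high, top at z 73 mm. A grip ridge stands in the middle of the top: 60 mm long (x), 14 mm thick (y), z 73 to 99 mm. It goes around the dish's wall and rests on the ledge of its base plate. Origin: centre of its lower edge; x along the length, z up.
- beater: Wooden paddle beater lying flat, bystander, loose, 410 mm long, 85 mm wide, 20 mm thick. Origin: at the end of the handle, on the underside; x along it towards the blade, z up.
- tumbler: Closed stainless steel tumbler standing upright, bystander, loose, 70 mm across and 112 mm high. Origin: centre of the underside, z up.
Mind the look-alikes: they are no part of the job. Leave any black or purple look-alike of the tray alone. Leave any orange or white look-alike of the dish alone.

How it is judged:
On the way, in this order (a step that is already met when the one before it is completed fails the run):
1. the drainer tray stands inside the dish, let go (horizontal distance between tray and dish below 0.015 m and z of tray in the frame of dish between 0.001 and 0.007 m and angle between tray's own z axis and vertical below 0.06 rad and angle between the x axis of tray and the x axis of dish, either way round below 0.25 rad and contact force between the fingers and tray below 0.1 N), for 0.2 s.
2. the big soap bar lies on the tray, let go (horizontal distance between tray and dish below 0.015 m and z of tray in the frame of dish between 0.001 and 0.007 m and angle between each of tray, bar's own z axis and vertical below 0.06 rad and angle between the x axis of tray and the x axis of dish, either way round below 0.25 rad and horizontal distance between bar and tray below 0.014 m and z of bar in the frame of tray between 0.019 and 0.025 m and angle between the x axis of bar and the x axis of tray, either way round below 0.25 rad and contact force between the fingers and bar below 0.1 N), for 0.2 s.
3. the worn piece lies on the bar, let go (horizontal distance between tray and dish below 0.015 m and z of tray in the frame of dish between 0.001 and 0.007 m and angle between each of tray, bar, sliver's own z axis and vertical below 0.06 rad and angle between the x axis of tray and the x axis of dish, either way round below 0.25 rad and horizontal distance between bar and tray below 0.014 m and z of bar in the frame of tray between 0.019 and 0.025 m and angle between the x axis of bar and the x axis of tray, either way round below 0.25 rad and horizontal distance between sliver and bar below 0.013 m and z of sliver in the frame of bar between 0.022 and 0.028 m and angle between the x axis of sliver and the x axis of bar, either way round below 0.35 rad and contact force between the fingers and sliver below 0.1 N), for 0.2 s.
4. the cover is fully down over the dish, let go (horizontal distance between tray and dish below 0.015 m and z of tray in the frame of dish between 0.001 and 0.007 m and angle between each of tray, bar, sliver, cover's own z axis and vertical below 0.06 rad and angle between the x axis of tray and the x axis of dish, either way round below 0.25 rad and horizontal distance between bar and tray below 0.014 m and z of bar in the frame of tray between 0.019 and 0.025 m and angle between the x axis of bar and the x axis of tray, either way round below 0.25 rad and horizontal distance between sliver and bar below 0.013 m and z of sliver in the frame of bar between 0.022 and 0.028 m and angle between the x axis of sliver and the x axis of bar, either way round below 0.35 rad and horizontal distance between cover and dish below 0.013 m and z of cover in the frame of dish between 0.001 and 0.007 m and angle between the x axis of cover and the x axis of dish, either way round below 0.2 rad and contact force between the fingers and cover below 0.1 N), for 0.2 s.
At the end, for the whole second after the job is handed in: Tray on the dish floor (centres within 15 mm, 0.25 rad), bar on tray (14 mm, 0.25 rad), worn piece on bar (13 mm, 0.35 rad), cover resting on the dish ledge (13 mm, 0.2 rad); each level within 0.06 rad, at its resting height within 3 mm, at rest and let go (all of step 4 and linear speed of each of tray, bar, sliver, cover below 0.02 m/s and angular speed of each of tray, bar, sliver, cover below 0.2 rad/s and contact force between the fingers and tray below 0.1 N and contact force between the fingers and bar below 0.1 N and contact force between the fingers and sliver below 0.1 N); the robot touches nothing.
It fails at once if the paddle beater is disturbed (moved more than 30 mm or tipped) (distance of beater from where it was at the start of the episode above 0.03 m or angle between beater's own z axis and vertical above 0.3 rad).
It fails at once if the tumbler is disturbed (moved more than 30 mm or tipped) (distance of tumbler from where it was at the start of the episode above 0.03 m or angle between tumbler's own z axis and vertical above 0.3 rad).
It also fails if it takes over 131 s, if anything falls off the work surface, if the arm or the gripper's body presses on something with over 40 N, if the wrist force passes 120 N, or if a joint passes its speed limit or range.

## Working session

There is one attempt and no reset: what is moved stays moved. The work goes in short steps, each a Python script; the robot and the scene stay as the last script left them, time stands still between calls to the robot, and variables do not carry over. Pictures are saved under pics/ and viewed, and the job is handed in when it is done.

```bash
ls; mkdir -p pics; cat > h.py <<'E'
import numpy as np, cv2
from cell import robot, solver, telemetry, viewer
def save(name,img): cv2.imwrite('pics/'+name+'.png', cv2.cvtColor(np.ascontiguousarray(img),cv2.COLOR_RGB2BGR))
def campose(c, st=None):
    """returns R,t camera->world"""
    if 'rvec' in c:
        R=cv2.Rodrigues(np.array(c['rvec'],float))[0]; t=np.array(c['tvec'],float).ravel()
        return R.T, -R.T@t
    T=np.array(c['tool_from_camera']); Rt=np.array(st['eef_rot']); p=np.array(st['tool_pos'])
    return Rt@T[:3,:3], Rt@T[:3,3]+p
def cap(name):
    st=telemetry.observe(); c=viewer.capture(name); c['Rw'],c['tw']=campose(c,st); return c
def cloud(c):
    K=np.array(c['intrinsics']); z=c['z_map']; v,u=np.mgrid[:z.shape[0],:z.shape[1]]
    P=np.stack([(u-K[0,2])/K[0,0]*z,(v-K[1,2])/K[1,1]*z,z],-1)@c['Rw'].T+c['tw']
    P[z<=0]=np.nan; return P
def proj(c,p):
    q=(np.atleast_2d(p)-c['tw'])@c['Rw']; K=np.array(c['intrinsics']); q=q@K.T; return q[:,:2]/q[:,2:]
E
cat > a.py <<'E'
from h import *
for n in ['scene','side','wrist']:
    c=cap(n); save(n+'0',c['img']); print(n,c['tw'].round(3),c['Rw'][:,2].round(2))
    P=cloud(c)
    for t in ['dish','tray','bar','sliver','cover','beater','tumbler']:
        for r in viewer.outline_of(n,t):
            m=r['region']; q=P[m]; q=q[~np.isnan(q[:,0])]
            print(t,round(r['confidence'],2),np.round(r['location']),m.sum(), np.median(q,0).round(3) if len(q) else None, np.median(c['img'][m],0))
E
python3 a.py
```

```text
pics
scene [1.148 0.286 1.069] [-0.47 -0.33 -0.82]
dish 0.89 [204. 437.] 1669 [0.342 0.116 0.006] [233. 122.  55.]
dish 0.75 [223. 289.] 1883 [ 0.642 -0.172  0.005] [29. 75. 39.]
dish 0.72 [111. 230.] 1156 [ 0.413 -0.601  0.005] [233. 234. 231.]
tray 0.78 [154. 286.] 535 [ 0.455 -0.345  0.021] [27. 69. 35.]
tray 0.69 [124. 303.] 502 [ 0.314 -0.369  0.021] [45. 22. 62.]
tray 0.57 [168. 321.] 400 [ 0.44  -0.227  0.021] [19. 17. 18.]
bar 0.7 [215. 382.] 547 [0.482 0.005 0.025] [227. 212. 165.]
sliver 0.58 [306. 406.] 275 [0.658 0.192 0.014] [228. 212. 165.]
cover 0.86 [267. 495.] 3250 [0.486 0.319 0.073] [ 60. 159.  82.]
beater 0.91 [376. 406.] 2696 [0.799 0.277 0.021] [144.   96.5  61. ]
beater 0.33 [211. 380.] 498 [0.478 0.005 0.025] [228. 213. 165.]
tumbler 0.7 [269. 304.] 979 [ 0.761 -0.042  0.109] [168. 174. 181.]
side [-0.017 -1.173  0.847] [ 0.4   0.73 -0.56]
dish 0.93 [221. 344.] 1080 [ 0.633 -0.179  0.004] [ 83. 136.  75.]
dish 0.83 [202. 223.] 846 [0.331 0.104 0.004] [252. 159.  55.]
dish 0.56 [347. 360.] 2576 [ 0.404 -0.611  0.004] [254. 254. 254.]
tray 0.96 [270. 321.] 665 [
[... 620 characters left out ...]
[65. 40.] 9615 [0.361 0.108 0.004] [239. 122.   0.]
dish 0.81 [288. 304.] 7815 [ 0.641 -0.17   0.004] [43. 94. 48.]
tray 0.65 [300. 131.] 1480 [ 0.419 -0.179  0.021] [25. 24. 26.]
tray 0.52 [394. 142.] 58 [ 0.408 -0.341  0.022] [27. 81. 42.]
bar 0.8 [161. 155.] 3332 [0.478 0.004 0.025] [227. 214. 159.]
bar 0.54 [292. 306.] 7831 [ 0.642 -0.17   0.004] [43. 94. 48.]
bar 0.35 [ 34. 449.] 2390 [0.786 0.133 0.02 ] [164. 112.  66.]
sliver 0.71 [229. 408.] 5273 [ 0.743 -0.041  0.11 ] [168. 176. 186.]
beater 0.64 [ 34. 450.] 2451 [0.786 0.133 0.02 ] [164. 112.  66.]
tumbler 0.89 [231. 408.] 5253 [ 0.743 -0.041  0.11 ] [168. 176. 186.]
tumbler 0.7 [163. 156.] 3379 [0.478 0.004 0.025] [227. 214. 159.]
```

View pics/scene0.png

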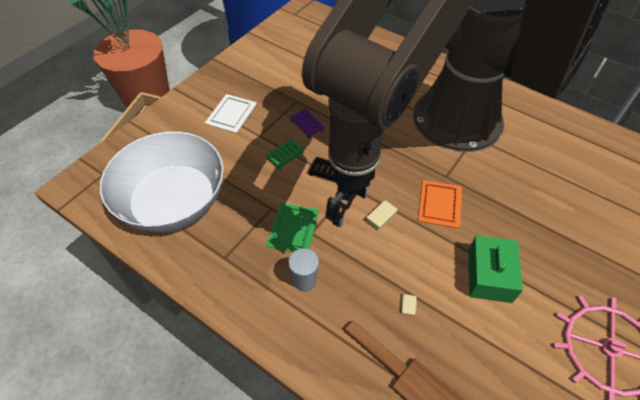

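View pics/side0.png

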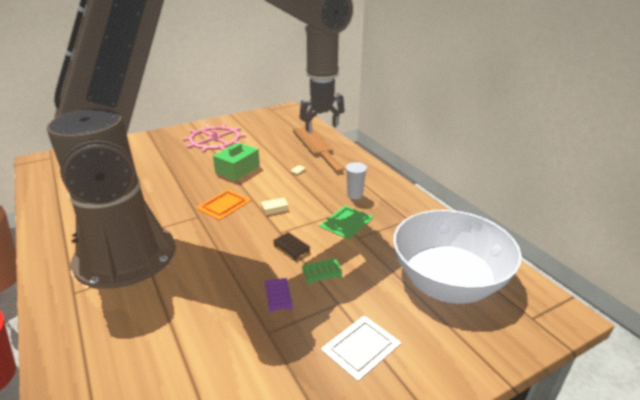

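View pics/wrist0.png

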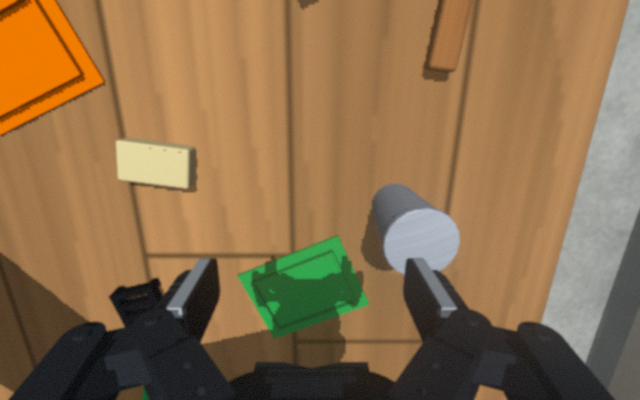

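Candidates in the scene view (row, col):
- **Dish:** green (223,289) is mine. Orange (204,437) and white (111,230) are look-alikes.
- **Tray:** green (154,286) is mine. Purple (124,303) and black (168,321) are look-alikes.
- **Bar:** (215,382).
- **Sliver:** (306,406), the smaller buff block.
- **Cover:** (267,495).

The tumbler stands at (269,304), close to the dish, and the beater is at (376,406). Next I'll take close wrist views of each.

```bash
cat >> h.py <<'E'
DOWN=np.array([[1,0,0],[0,-1,0],[0,0,-1.]])
def down(th):
    """tool down; jaw (y) axis at world angle th"""
    y=np.array([np.cos(th),np.sin(th),0]); z=np.array([0,0,-1.]); return np.stack([np.cross(y,z),y,z],1)
def rectfit(P,m,zlo,zhi):
    q=P[m]; q=q[~np.isnan(q[:,0])]; q=q[(q[:,2]>zlo)&(q[:,2]<zhi)]
    (cx,cy),(w,h),a=cv2.minAreaRect((q[:,:2]*1000).astype(np.float32)); a=np.radians(a)
    if w<h: w,h=h,w; a+=np.pi/2
    a=(a+np.pi/2)%np.pi-np.pi/2
    return dict(c=(round(cx/1000,4),round(cy/1000,4)),wh=(round(w,1),round(h,1)),ang=round(a,3),z=round(float(np.median(q[:,2])),4),n=len(q))
E
cat > b.py <<'E'
from h import *
st=telemetry.observe(); print(st['eef_rot'].round(3) if hasattr(st['eef_rot'],'round') else st['eef_rot'])
def show(tag,tg):
    c=cap('wrist'); save(tag,c['img']); P=cloud(c)
    for t,lo,hi in tg:
        for r in viewer.outline_of('wrist',t)[:3]:
            try: print(tag,t,round(r['confidence'],2),np.round(r['location']),rectfit(P,r['region'],lo,hi),np.median(c['img'][r['region']],0))
            except Exception as e: print(t,e)
show('w_dish',[('dish',.001,.02),('bar',.018,.03)])
for tag,x,y,tg in [('w_bar_sl',.6,.17,[('bar',.018,.03),('sliver',.008,.018)]),('w_cover',.49,.36,[('cover',.068,.08)]),('w_tray',.47,-.28,[('tray',.015,.03)])]:
    try:
        robot.reach([x,y,.30],DOWN); show(tag,tg); print(telemetry.observe()['clock'])
    except robot.MotionError as e: print(tag,e)
E
python3 b.py
```

```text
[[-0.  1. -0.]
 [ 1.  0. -0.]
 [-0. -0. -1.]]
w_dish dish 0.92 [63. 40.] {'c': (0.3404, 0.1094), 'wh': (142.3, 107.4), 'ang': np.float64(0.407), 'z': 0.0043, 'n': 9468} [239. 122.   0.]
w_dish dish 0.8 [290. 305.] {'c': (0.6405, -0.175), 'wh': (144.8, 113.8), 'ang': np.float64(0.416), 'z': 0.0045, 'n': 7794} [43. 94. 48.]
w_dish bar 0.91 [163. 157.] {'c': (0.4747, 0.0012), 'wh': (80.2, 46.3), 'ang': np.float64(-0.138), 'z': 0.0251, 'n': 3021} [227. 214. 159.]
w_bar_sl bar 0.63 [234. 426.] {'c': (0.4742, 0.0017), 'wh': (79.7, 46.2), 'ang': np.float64(-0.138), 'z': 0.025, 'n': 1571} [226. 211. 156.]
w_bar_sl sliver 0.83 [112. 297.] {'c': (0.6549, 0.1893), 'wh': (49.9, 33.9), 'ang': np.float64(0.461), 'z': 0.0132, 'n': 958} [231. 220. 166.]
3.1833
w_cover cover 0.73 [173. 344.] {'c': (0.464, 0.3161), 'wh': (136.4, 103.8), 'ang': np.float64(0.465), 'z': 0.0733, 'n': 8309} [ 57. 170.  82.]
4.1667
w_tray tray 0.89 [180. 258.] {'c': (0.4293, -0.2104), 'wh': (96.6, 58.5), 'ang': np.float64(-1.321), 'z': 0.0222, 'n': 2152} [69. 57. 47.]
w_tray tray 0.83 [255. 376.] {'c': (0.311, -0.3738), 'wh': (96.9, 58.6), 'ang': np.float64(1.261), 'z': 0.0219, 'n': 1869} [119.   65.5 149. ]
w_tray tray 0.82 [161. 362.] {'c': (0.4517, -0.3502), 'wh': (96.1, 58.6), 'ang': np.float64(-0.205), 'z': 0.0222, 'n': 2244} [ 77. 187.  93.]
6.55
```

```bash
python3 - <<'E'
import cv2
a=cv2.imread('pics/w_tray.png'); b=cv2.imread('pics/w_cover.png')
cv2.imwrite('pics/crop1.png',cv2.resize(a[100:260,230:470],None,fx=3.2,fy=3.2))
cv2.imwrite('pics/crop2.png',cv2.resize(b,None,fx=1,fy=1))
E
```

```text
(no output)
```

View pics/crop1.png

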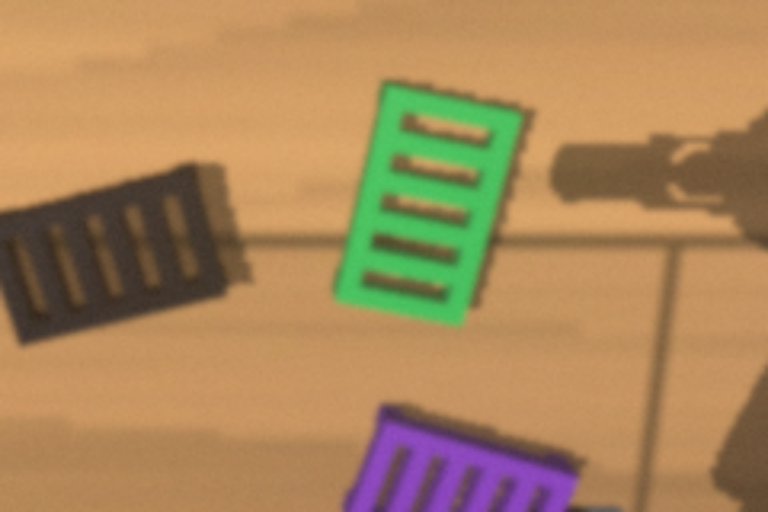

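View pics/crop2.png

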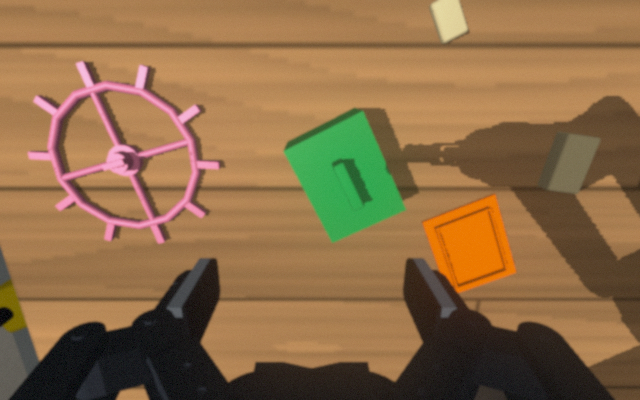

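View pics/w_tray.png

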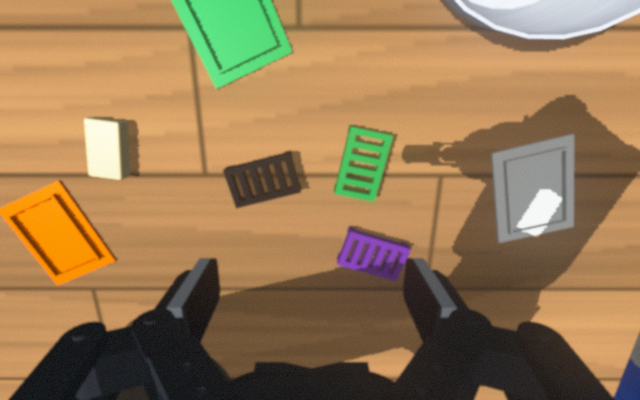

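The crop confirms the choice. The green slatted tray at (161,362) in the wrist view stands grid up, with its full top at 22 mm. The black tray is at (180,258) and the purple one at (255,376). The cover is upright with its ridge visible at (180,350). Next is the tray grasp.

```bash
cat > c.py <<'E'
from h import *
print('nose',robot.nose_length)
# dish view
robot.reach([.63,-.12,.30],down(0)); c=cap('wrist'); save('w_dish2',c['img']); P=cloud(c)
for r in viewer.outline_of('wrist','dish')[:3]:
    m=r['region']; print('dish',r['confidence'],rectfit(P,m,.001,.02),'wall',rectfit(P,m,.009,.016),np.median(c['img'][m],0))
for r in viewer.outline_of('wrist','tumbler')[:1]: print('tumbler',rectfit(P,r['region'],.105,.12))
robot.reach([.47,-.28,.26],down(np.pi/2)); c=cap('wrist'); save('w_tray2',c['img']); P=cloud(c)
for r in viewer.outline_of('wrist','tray')[:3]:
    m=r['region']; print('tray',r['confidence'],np.round(r['location']),rectfit(P,m,.016,.03),np.median(c['img'][m],0))
print(telemetry.observe()['clock'])
E
python3 c.py
```

```text
nose 0.014
dish 0.92 {'c': (0.3257, 0.0493), 'wh': (91.7, 32.4), 'ang': np.float64(-0.001), 'z': 0.0044, 'n': 1233} wall {'c': (0.3147, 0.0568), 'wh': (39.6, 14.4), 'ang': np.float64(-0.005), 'z': 0.0116, 'n': 162} [240. 126.   0.]
dish 0.58 {'c': (0.6409, -0.1755), 'wh': (146.1, 114.7), 'ang': np.float64(0.41), 'z': 0.0045, 'n': 7282} wall {'c': (0.6408, -0.1749), 'wh': (115.9, 84.7), 'ang': np.float64(0.413), 'z': 0.0122, 'n': 657} [ 59. 177.  85.]
tumbler {'c': (0.7504, -0.0533), 'wh': (69.0, 68.7), 'ang': np.float64(-1.434), 'z': 0.1104, 'n': 3690}
tray 0.94 [140. 254.] {'c': (0.4524, -0.3494), 'wh': (96.4, 58.2), 'ang': np.float64(-0.206), 'z': 0.0224, 'n': 2803} [ 67. 174.  86.]
tray 0.62 [ 21. 233.] {'c': (0.3115, -0.373), 'wh': (96.2, 57.7), 'ang': np.float64(1.263), 'z': 0.0222, 'n': 2771} [122.  63. 161.]
tray 0.58 [123. 372.] {'c': (0.4298, -0.2096), 'wh': (96.4, 58.5), 'ang': np.float64(-1.321), 'z': 0.0224, 'n': 2970} [68. 57. 49.]
9.7083
```

```bash
cat > d.py <<'E'
from h import *
def tips():
    c=viewer.capture('wrist'); T=np.array(c['tool_from_camera']); K=c['intrinsics']; z=c['z_map']
    v,u=np.mgrid[:400,:640]; P=np.stack([(u-K[0,2])/K[0,0]*z,(v-K[1,2])/K[1,1]*z,z],-1)@T[:3,:3].T+T[:3,3]
    m=(z>0)&(abs(P[...,0])<.03)&(abs(P[...,1])<.075)&(P[...,2]<.04)&(P[...,2]>-.08)
    q=P[m]; w=telemetry.observe()['gripper_width']
    print('w',round(w,4)); 
    for s in (-1,1):
        k=q[q[:,1]*s>0.005]; 
        if len(k): print(s,len(k),'tipz',np.percentile(k[:,2],[95,99,100]).round(4),'y',np.percentile(abs(k[k[:,2]>k[:,2].max()-.006][:,1]),[0,50,100]).round(4),'x',np.percentile(k[:,0],[0,100]).round(3))
tips(); robot.close(); tips(); print(telemetry.observe()['clock']); robot.open_jaws(); tips()
print(telemetry.observe()['clock'])
E
python3 d.py
```

```text
w 0.0856
-1 6982 tipz [-0.0348 -0.0292 -0.0254] y [0.0421 0.0426 0.049 ] x [-0.012  0.015]
1 6947 tipz [-0.0349 -0.029  -0.0256] y [0.0425 0.0429 0.0496] x [-0.013  0.015]
w 0.0003
-1 6635 tipz [-0.036  -0.0234 -0.0169] y [0.0051 0.0085 0.0122] x [-0.011  0.018]
1 6686 tipz [-0.0351 -0.0234 -0.0173] y [0.005  0.0082 0.013 ] x [-0.01   0.018]
10.575
w 0.0851
-1 6989 tipz [-0.0349 -0.0291 -0.0257] y [0.0421 0.0425 0.0489] x [-0.013  0.015]
1 6935 tipz [-0.0347 -0.0289 -0.0258] y [0.0425 0.0429 0.0494] x [-0.013  0.015]
11.4083
```

```bash
cat > e.py <<'E'
from h import *
c=viewer.capture('wrist'); T=np.array(c['tool_from_camera']); K=c['intrinsics']; z=c['z_map']
print(T.round(3)); print(K)
v,u=np.mgrid[:400,:640]; P=np.stack([(u-K[0,2])/K[0,0]*z,(v-K[1,2])/K[1,1]*z,z],-1)@T[:3,:3].T+T[:3,3]
for r in range(250,400,10): print(r,[P[r,q].round(3).tolist() for q in (170,190,205,215)])
a=c['img'].copy(); a[z==0]=(255,0,0); save('tipdbg',a)
q=np.array([0,.0425,.001]); 
for s in (-.04,-.02,0,.014): 
    x=np.linalg.inv(T)@np.array([0,.0425,s,1]); x=K@x[:3]; print(s,x[:2]/x[2])
E
python3 e.py
```

```text
[[-0.001 -0.948 -0.318  0.082]
 [ 1.    -0.001  0.     0.   ]
 [-0.    -0.318  0.948 -0.156]
 [ 0.     0.     0.     1.   ]]
[[322.48308651   0.         311.17286072]
 [  0.         322.48308651 196.21294214]
 [  0.           0.           1.        ]]
250 [[-0.139, -0.203, 0.26], [-0.139, -0.175, 0.261], [-0.139, -0.153, 0.26], [-0.139, -0.138, 0.259]]
260 [[-0.155, -0.205, 0.26], [-0.155, -0.176, 0.26], [0.011, -0.046, -0.032], [0.01, -0.042, -0.03]]
270 [[-0.171, -0.207, 0.259], [0.007, -0.052, -0.033], [0.011, -0.044, -0.039], [0.005, -0.043, -0.03]]
280 [[-0.15, -0.18, 0.2], [0.011, -0.047, -0.047], [0.009, -0.043, -0.044], [0.001, -0.042, -0.032]]
290 [[0.006, -0.056, -0.047], [0.011, -0.044, -0.054], [0.005, -0.043, -0.045], [-0.003, -0.043, -0.033]]
300 [[0.007, -0.053, -0.054], [0.011, -0.043, -0.059], [0.002, -0.042, -0.047], [-0.007, -0.042, -0.036]]
310 [[0.01, -0.048, -0.064], [0.007, -0.043, -0.06], [-0.003, -0.043, -0.047], [-0.185, -0.122, 0.186]]
320 [[0.012, -0.045, -0.071], [0.005, -0.042, -0.063], [-0.006, -0.042, -0.049], [-0.186, -0.117, 0.169]]
330 [[0.012, -0.043, -0.076], [0.001, -0.043, -0.063], [-0.011, -0.043, -0.049], [-0.276, -0.15, 0.255]]
340 [[0.012, -0.041, -0.08], [0.017, -0.033, -0.085], [-0.295, -0.168, 0.255], [-0.296, -0.152, 0.256]]
350 [[0.017, -0.037, -0.088], [0.017, -0.031, -0.089], [0.016, -0.028, -0.088], [-0.314, -0.154, 0.254]]
360 [[0.017, -0.035, -0.092], [0.018, -0.03, -0.092], [0.017, -0.027, -0.092], [-0.336, -0.156, 0.256]]
370 [[0.016, -0.035, -0.094], [0.018, -0.029, -0.096], [0.018, -0.025, -0.095], [0.017, -0.023, -0.095]]
380 [[0.017, -0.033, -0.098], [0.018, -0.028, -0.098], [0.017, -0.025, -0.098], [0.016, -0.023, -0.097]]
390 [[0.016, -0.032, -0.1], [0.018, -0.027, -0.101], [0.017, -0.024, -0.1], [0.018, -0.021, -0.101]]
-0.04 [412.1830491  293.06668315]
-0.02 [399.77640695 267.92415157]
0 [390.08135619 248.27676294]
0.014 [384.46600342 236.89703726]
```

View pics/tipdbg.png

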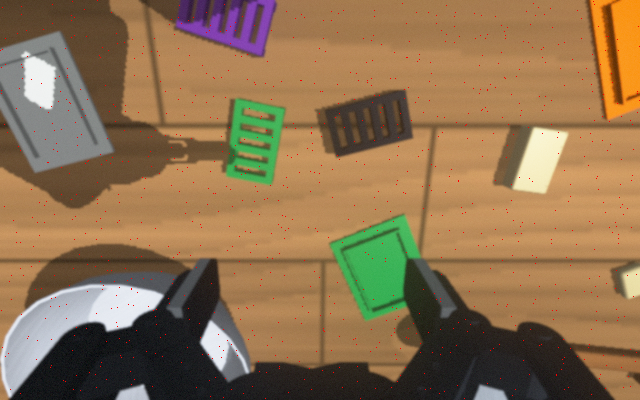

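```bash
cat > f.py <<'E'
from h import *
st=telemetry.observe(); print(st['tool_pos'])
tp=np.array(st['tool_pos'])
for n in ('side','scene'):
    c=cap(n); P=cloud(c); q=P[~np.isnan(P[...,0])]
    k=q[(np.hypot(q[:,0]-tp[0],q[:,1]-tp[1])<.06)&(q[:,2]>.1)]
    print(n,np.sort(k[:,2])[:10].round(3) if len(k) else 0)
    k=k[k[:,2]<.30]; print(k[np.argsort(k[:,2])[:10]].round(3).tolist())
    uv=proj(c,[tp,tp+[0,0,.03]]); print(uv); u,v=uv[0].astype(int)
    a=c['img'].copy(); 
    for i,(x,y) in enumerate(uv): cv2.circle(a,(int(x),int(y)),1,(255,0,0) if i==0 else (255,255,0),-1)
    save('tip_'+n,cv2.resize(a[max(0,v-60):v+60,max(0,u-80):u+80],None,fx=5,fy=5))
E
python3 f.py
```

```text
[ 0.47000992 -0.28000638  0.26001053]
side [0.285 0.286 0.286 0.286 0.286 0.286 0.287 0.287 0.287 0.287]
[[0.465, -0.327, 0.285], [0.469, -0.237, 0.286], [0.464, -0.234, 0.286], [0.473, -0.234, 0.286], [0.475, -0.33, 0.286], [0.475, -0.236, 0.286], [0.47, -0.234, 0.287], [0.465, -0.238, 0.287], [0.467, -0.327, 0.287], [0.478, -0.328, 0.287]]
[[314.60047395 177.96301231]
 [314.54300653 167.51832769]]
scene [0.286 0.286 0.287 0.287 0.287 0.287 0.288 0.289 0.289 0.289]
[[0.475, -0.322, 0.286], [0.47, -0.322, 0.286], [0.475, -0.23, 0.287], [0.477, -0.323, 0.287], [0.463, -0.322, 0.287], [0.467, -0.322, 0.287], [0.46, -0.321, 0.288], [0.461, -0.323, 0.289], [0.47, -0.322, 0.289], [0.474, -0.322, 0.289]]
[[295.11564412 103.71271121]
 [294.5581981   94.43850656]]
```

All three cameras put the open fingertips about 26 mm behind the reported TCP, while nose_length says 14 mm ahead. A gentle touch on bare plank will settle it.

```bash
cat > g.py <<'E'
from h import *
t0=telemetry.observe()['clock']
robot.close()
robot.reach([.53,-.275,.10],down(np.pi/2)); robot.movel([.53,-.275,.022],v=.15); robot.wait(.2)
f0=np.array(telemetry.observe()['ft_force']); print('f0',f0.round(2))
z=.022
while z>-.03:
    z-=.002
    try: robot.movel([.53,-.275,z],v=.04)
    except robot.MotionError as e: print(z,e); break
    s=telemetry.observe(); f=np.array(s['ft_force'])-f0
    print(round(z,4),round(s['tool_pos'][2],4),f.round(1)[2])
    if abs(f[2])>5: break
robot.movel([.53,-.275,.15]); robot.open_jaws(); print(telemetry.observe()['clock']-t0)
E
python3 g.py
```

```text
f0 [-0.57  0.48 -0.84]
0.02 0.0201 0.8
0.018 0.0178 0.0
0.016 0.0158 0.7
0.014 0.0138 0.4
0.012 0.0119 1.4
0.01 0.0099 0.8
0.008 0.0079 0.8
0.006 0.0059 1.0
0.004 0.0039 1.1
0.002 0.0018 0.3
-0.0 -0.0002 0.6
-0.002 -0.0022 0.2
-0.004 -0.0041 0.6
-0.006 -0.0061 1.4
-0.008 -0.0082 1.2
-0.01 -0.0101 0.7
-0.012 -0.0121 0.6
-0.014 -0.0127 27.0
8.875
```

The touch settled it. The shut fingertips meet the plank at TCP z = −0.013, so they sit about 13 mm behind the reported TCP rather than 14 mm ahead. I'll plan heights from the measured tips.

```bash
cat >> h.py <<'E'
def tipoff(w):
    """tip z above reported TCP when jaws w (m) apart (touch-measured shut 12.7mm, 13 mm swing)"""
    L=.057;a=-.10; s=np.sin(a)+w/2/L; return .0127+L*(np.cos(a)-np.sqrt(1-s*s))
def obs(tag=''):
    s=telemetry.observe(); print(tag,'t',round(s['clock'],2),'pos',np.round(s['tool_pos'],4),'w',round(s['gripper_width'],4),'f',np.round(s['ft_force'],1)); return s
def wrap(a): return (a+np.pi/2)%np.pi-np.pi/2
def bestdown(xyz,th):
    q0=np.array(telemetry.observe()['joint_pos']); best=None
    for k in (0,np.pi):
        q=solver.inverse_kinematics(list(xyz),down(th+k))
        if q is not None:
            d=abs(np.array(q)-q0).max()
            if best is None or d<best[0]: best=(d,down(th+k))
    return best[1]
def pick(x,y,ang,tipz,w,zup):
    z=tipz-tipoff(w); th=ang+np.pi/2; R=bestdown((x,y,zup),th)
    robot.reach([x,y,zup],R); robot.movel([x,y,z],v=.15); obs('at'); robot.close(); s=obs('closed')
    robot.movel([x,y,zup],v=.15); obs('up'); return z
def place(x,y,ang,z,zup,zlow=.03):
    th=ang+np.pi/2; R=bestdown((x,y,zup),th)
    robot.reach([x,y,zup],R); robot.movel([x,y,z+zlow],v=.15); robot.movel([x,y,z],v=.05); robot.wait(.2); obs('placed'); robot.open_jaws(); robot.wait(.1)
    obs('open'); robot.movel([x,y,z+.03],v=.1); robot.movel([x,y,zup],v=.3)
DISH=(.6408,-.1752,.412)
E
cat > p1.py <<'E'
from h import *
z=pick(.4522,-.3496,-.206,.0105,.058,.20); print(z)
c=cap('wrist'); save('tray_held',c['img'])
E
python3 p1.py
```

```text
at t 22.52 pos [ 0.4526 -0.3499 -0.0062] w 0.0855 f [ 0.4 -0.2  0. ]
closed t 22.92 pos [ 0.4525 -0.3498 -0.006 ] w 0.0563 f [-2.7  2.1 12.3]
up t 24.45 pos [ 0.4518 -0.3493  0.1992] w 0.0564 f [ 0.3  0.5 -0.9]
-0.006899206900079056
```

View pics/tray_held.png

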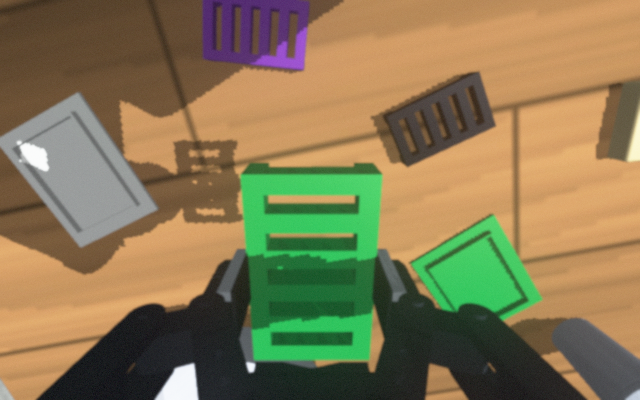

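```bash
cat > q.py <<'E'
from h import *
c=cap('wrist'); P=cloud(c); s=obs()
for r in viewer.outline_of('wrist','tray')[:4]:
    m=r['region']; md=np.median(c['img'][m],0)
    if md[1]>1.4*md[0] and abs(np.nanmedian(P[m][:,2])-.2)<.1:
        q=P[m]; q=q[~np.isnan(q[:,0])]; zz=np.median(q[:,2]); print(rectfit(P,m,zz-.006,zz+.006), r['confidence'])
        k=q[abs(q[:,2]-zz)<.006]; A=np.c_[k[:,:2]-k[:,:2].mean(0),np.ones(len(k))]; print('plane',np.linalg.lstsq(A,k[:,2],rcond=None)[0].round(3))
E
python3 q.py
```

```text
t 24.55 pos [ 0.4519 -0.3493  0.1992] w 0.0565 f [-0.8 -0.2 -1.1]
{'c': (0.4514, -0.349), 'wh': (97.0, 58.4), 'ang': np.float64(-0.202), 'z': 0.2274, 'n': 20384} 0.95
plane [-0.004  0.002  0.227]
```

```bash
cat > p2.py <<'E'
from h import *
place(*DISH,-.001,.20)
c=cap('wrist'); save('tray_placed',c['img']); P=cloud(c)
for n,lo,hi in (('tray',.02,.032),('dish',.002,.008)):
  for r in viewer.outline_of('wrist',n)[:3]:
    try: print(n,r['confidence'],rectfit(P,r['region'],lo,hi))
    except Exception as e: print(n,'x')
E
python3 p2.py
```

```text
placed t 27.85 pos [ 0.6408 -0.1752 -0.0011] w 0.0564 f [-0.9  1.1 -0.2]
open t 28.36 pos [ 0.6408 -0.1752 -0.001 ] w 0.0858 f [-0.6  0.2 -0.3]
tray 0.76 {'c': (0.6406, -0.1748), 'wh': (96.4, 57.9), 'ang': np.float64(0.419), 'z': 0.0264, 'n': 3698}
dish 0.97 {'c': (0.6407, -0.1739), 'wh': (143.4, 112.1), 'ang': np.float64(0.412), 'z': 0.0045, 'n': 7419}
```

View pics/tray_placed.png

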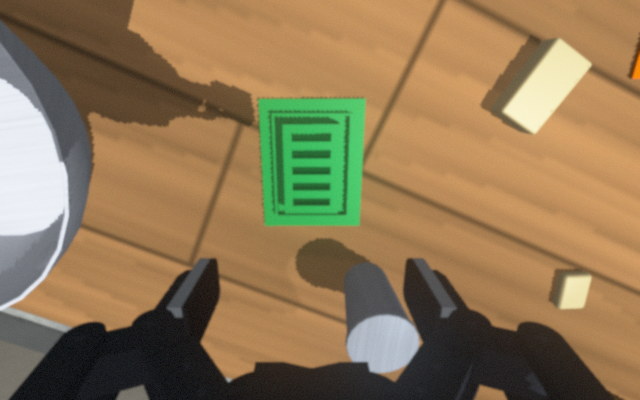

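The tray sits centred in the dish, top at 26.4 mm, with dish and tray at (160,312) in the picture. Next is the bar.

```bash
cat > p3.py <<'E'
from h import *
z=pick(.4745,.0015,-.138,.009,.046,.20); print(z)
c=cap('wrist'); save('bar_held',c['img']); P=cloud(c)
for r in viewer.outline_of('wrist','bar')[:2]:
    m=r['region']; q=P[m]; zz=np.nanmedian(q[:,2]); q=q[~np.isnan(q[:,0])];k=q[abs(q[:,2]-zz)<.006]
    A=np.c_[k[:,:2]-k[:,:2].mean(0),np.ones(len(k))]; print(r['confidence'],rectfit(P,m,zz-.006,zz+.006),'plane',np.linalg.lstsq(A,k[:,2],rcond=None)[0].round(3))
E
python3 p3.py
```

```text
at t 32.16 pos [ 0.475   0.0014 -0.0056] w 0.0854 f [-0.4  0.3 -0.5]
closed t 32.63 pos [ 0.4748  0.0015 -0.0055] w 0.0451 f [-2.   0.2 12.5]
up t 34.16 pos [0.474  0.0015 0.1993] w 0.0448 f [ 0.7  0.1 -1.1]
-0.0061070301759836385
0.66 {'c': (0.4728, 0.0019), 'wh': (80.3, 45.9), 'ang': np.float64(-0.141), 'z': 0.2302, 'n': 15776} plane [ 0.007 -0.001  0.23 ]
```

View pics/bar_held.png

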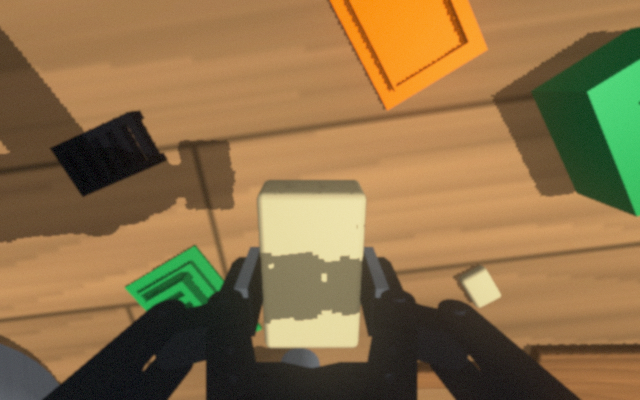

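```bash
cat > p4.py <<'E'
from h import *
place(*DISH,.0215,.20)
c=cap('wrist'); save('bar_placed',c['img']); P=cloud(c)
for n,lo,hi in (('bar',.045,.056),('tray',.02,.032)):
  for r in viewer.outline_of('wrist',n)[:3]:
    try: print(n,r['confidence'],rectfit(P,r['region'],lo,hi))
    except Exception as e: print(n,'x')
z=pick(.6549,.1893,.461,.004,.034,.16); print(z)
c=cap('wrist'); save('sl_held',c['img']); P=cloud(c)
for r in viewer.outline_of('wrist','sliver')[:2]:
    m=r['region']; q=P[m]; zz=np.nanmedian(q[:,2]); q=q[~np.isnan(q[:,0])];k=q[abs(q[:,2]-zz)<.006]
    A=np.c_[k[:,:2]-k[:,:2].mean(0),np.ones(len(k))]; print(r['confidence'],rectfit(P,m,zz-.006,zz+.006),'plane',np.linalg.lstsq(A,k[:,2],rcond=None)[0].round(3))
E
python3 p4.py
```

```text
placed t 37.31 pos [ 0.6408 -0.1752  0.0214] w 0.0449 f [ 0.4 -0.3 -0.7]
open t 37.89 pos [ 0.6408 -0.1752  0.0215] w 0.0857 f [0.1 0.3 0.4]
bar 0.7 {'c': (0.6397, -0.1752), 'wh': (79.5, 46.0), 'ang': np.float64(0.414), 'z': 0.0514, 'n': 3711}
tray 0.6 {'c': (0.6405, -0.1749), 'wh': (96.1, 58.1), 'ang': np.float64(0.414), 'z': 0.0265, 'n': 1170}
at t 41.79 pos [ 0.6556  0.1894 -0.0086] w 0.0857 f [-0.5  0.8  0.3]
closed t 42.35 pos [ 0.6551  0.1894 -0.0089] w 0.0322 f [-1.2 -1.1  8.1]
up t 43.63 pos [0.6543 0.1891 0.159 ] w 0.0321 f [-0.3 -0.2 -0.6]
-0.009548473444717171
0.64 {'c': (0.654, 0.1892), 'wh': (50.4, 34.1), 'ang': np.float64(0.459), 'z': 0.1811, 'n': 6430} plane [0.02  0.012 0.181]
```

View pics/bar_placed.png

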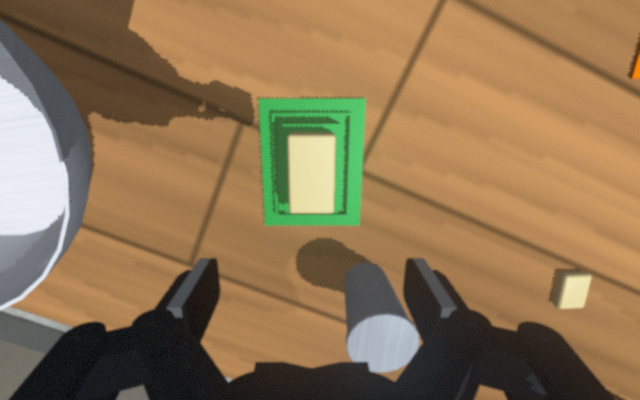

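View pics/sl_held.png

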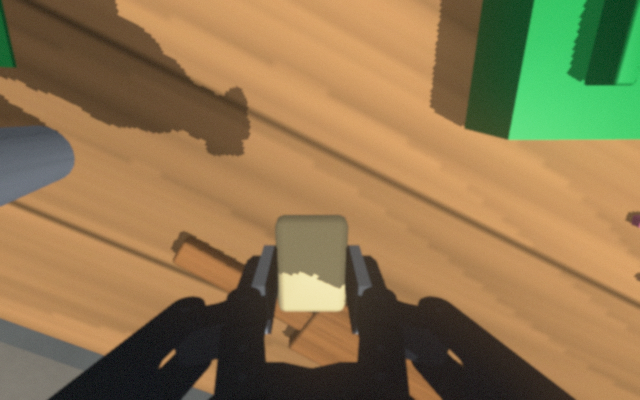

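The bar lies centred on the tray at (175,312), and the sliver is held level. I'll place it now and then look at the cover.

```bash
cat > p5.py <<'E'
from h import *
place(*DISH,.0433,.22)
c=cap('wrist'); save('sl_placed',c['img']); P=cloud(c)
for n,lo,hi in (('sliver',.059,.068),('bar',.045,.056),('tray',.02,.032)):
  for r in viewer.outline_of('wrist',n)[:3]:
    try: print(n,r['confidence'],rectfit(P,r['region'],lo,hi))
    except Exception as e: print(n,'x')
robot.reach([.51,.26,.33],bestdown((.51,.26,.33),.465+np.pi/2))
c=cap('wrist'); save('cover2',c['img']); P=cloud(c)
for r in viewer.outline_of('wrist','cover')[:2]:
    m=r['region']; print(r['confidence'],rectfit(P,m,.068,.08),'ridge',rectfit(P,m,.093,.105))
E
python3 p5.py
```

```text
placed t 47.19 pos [ 0.6409 -0.1752  0.0434] w 0.0322 f [-0.4  1.   0.4]
open t 47.86 pos [ 0.6408 -0.1752  0.0433] w 0.0854 f [-0.   1.2 -0.1]
sliver 0.85 {'c': (0.6405, -0.1748), 'wh': (48.6, 33.9), 'ang': np.float64(0.412), 'z': 0.0643, 'n': 1589}
bar 0.82 {'c': (0.6398, -0.1752), 'wh': (79.6, 46.0), 'ang': np.float64(0.411), 'z': 0.0512, 'n': 1663}
tray 0.66 {'c': (0.6401, -0.175), 'wh': (95.3, 58.0), 'ang': np.float64(0.415), 'z': 0.0265, 'n': 1041}
0.92 {'c': (0.4645, 0.3169), 'wh': (135.4, 104.3), 'ang': np.float64(0.463), 'z': 0.0735, 'n': 7969} ridge {'c': (0.4644, 0.3165), 'wh': (59.3, 14.3), 'ang': np.float64(0.462), 'z': 0.0992, 'n': 607}
```

View pics/sl_placed.png

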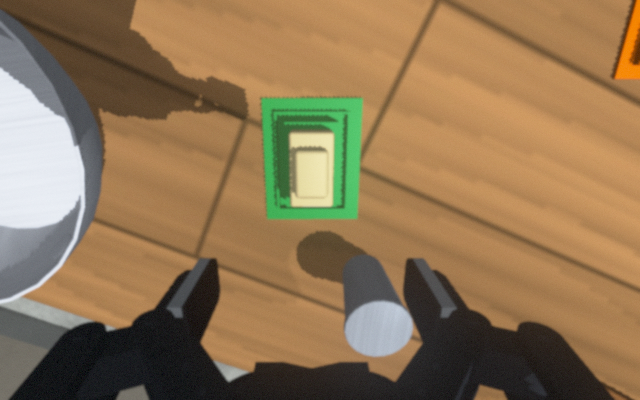

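View pics/cover2.png

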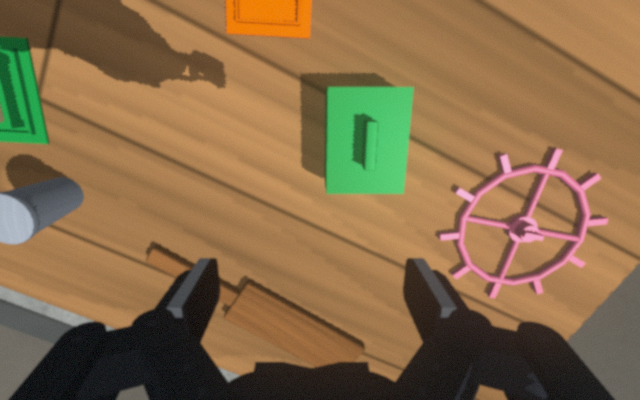

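The stack is centred at (172,312), with the sliver top at 64.3 mm against 64 mm expected. The cover ridge is clear at (143,370). Now I'll take the cover and check it in hand.

```bash
cat > p6.py <<'E'
from h import *
z=pick(.4645,.3167,.462,.077,.014,.28); print(z)
c=cap('wrist'); save('cov_held',c['img']); P=cloud(c)
for r in viewer.outline_of('wrist','cover')[:2]:
    m=r['region']; q=P[m]; q=q[~np.isnan(q[:,0])]
    h=np.histogram(q[:,2],bins=np.arange(.1,.45,.003)); zz=h[1][h[0].argmax()]+.0015; k=q[abs(q[:,2]-zz)<.006]
    A=np.c_[k[:,:2]-k[:,:2].mean(0),np.ones(len(k))]; print(r['confidence'],rectfit(P,m,zz-.006,zz+.006),'plane',np.linalg.lstsq(A,k[:,2],rcond=None)[0].round(3))
E
python3 p6.py
```

```text
at t 52.98 pos [0.465  0.3169 0.0653] w 0.0853 f [-0.2 -0.2  1.1]
closed t 53.63 pos [0.4646 0.3167 0.0647] w 0.0128 f [-1.2 -0.5  3.9]
up t 55.22 pos [0.4641 0.3165 0.2792] w 0.013 f [ 0.1  0.2 -1.6]
0.06456971868326185
0.82 {'c': (0.4638, 0.3166), 'wh': (136.8, 105.0), 'ang': np.float64(0.461), 'z': 0.288, 'n': 32954} plane [ 0.001 -0.     0.288]
0.37 {'c': (0.0, 0.0), 'wh': (0.0, 0.0), 'ang': np.float64(0.0), 'z': nan, 'n': 0} plane [0. 0. 0.]p6.py:7: RuntimeWarning: Mean of empty slice.
  A=np.c_[k[:,:2]-k[:,:2].mean(0),np.ones(len(k))]; print(r['confidence'],rectfit(P,m,zz-.006,zz+.006),'plane',np.linalg.lstsq(A,k[:,2],rcond=None)[0].round(3))
  ret = um.true_divide(
  return _methods._mean(a, axis=axis, dtype=dtype,
  ret = ret.dtype.type(ret / rcount)
```

View pics/cov_held.png

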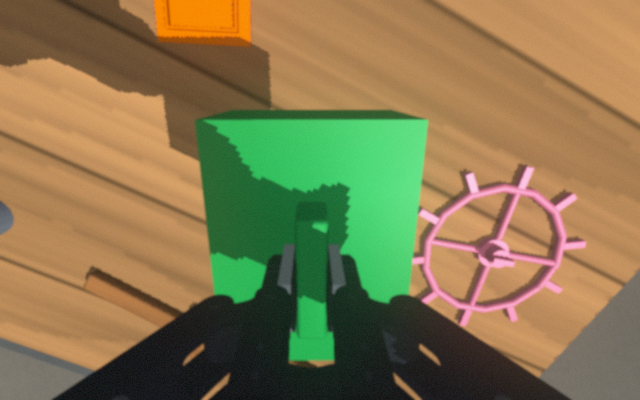

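```bash
cat > p7.py <<'E'
from h import *
x,y,a=DISH; z=.0690; zup=.28
R=bestdown((x,y,zup),a+np.pi/2); robot.reach([x,y,zup],R); robot.movel([x,y,.16],v=.15); obs('above')
for k in np.arange(.13,z,-.02).tolist()+[z+.004,z]:
    robot.movel([x,y,k],v=.06); s=obs('')
    if abs(s['ft_force'][2])>15: print('STOP'); break
else:
    robot.wait(.2); robot.open_jaws(); robot.wait(.2); obs('open'); robot.movel([x,y,z+.05],v=.1); robot.movel([x,y,.30],v=.3)
    c=cap('wrist'); save('cov_placed',c['img']); P=cloud(c)
    for n,lo,hi in (('cover',.07,.084),('dish',.001,.01),('tumbler',.105,.12)):
        for r in viewer.outline_of('wrist',n)[:2]:
            try: print(n,r['confidence'],rectfit(P,r['region'],lo,hi))
            except Exception as e: print(n,'x')
E
python3 p7.py
```

```text
above t 58.16 pos [ 0.6414 -0.1753  0.161 ] w 0.0126 f [ 0.6  0.1 -1.3]
 t 58.81 pos [ 0.6408 -0.1752  0.1298] w 0.0126 f [-1.1  0.2 -1.3]
 t 59.29 pos [ 0.6406 -0.1751  0.1095] w 0.0127 f [ 0.4 -0.3 -1.9]
 t 59.77 pos [ 0.6406 -0.1751  0.0895] w 0.0127 f [-0.6 -0.1 -2.3]
 t 60.26 pos [ 0.6405 -0.1751  0.0693] w 0.0126 f [-0.4 -0.3 -2. ]
 t 60.51 pos [ 0.641  -0.1753  0.0732] w 0.0129 f [-0.5 -0.6 -1.2]
 t 60.76 pos [ 0.6407 -0.1752  0.0688] w 0.0131 f [ 0.2  0.1 -1.9]
open t 61.86 pos [ 0.6408 -0.1752  0.069 ] w 0.0856 f [-0.6 -0.7 -0.1]
cover 0.65 {'c': (0.6406, -0.1746), 'wh': (136.5, 104.2), 'ang': np.float64(0.414), 'z': 0.0775, 'n': 9071}
dish 0.86 {'c': (0.3625, 0.1176), 'wh': (107.3, 94.1), 'ang': np.float64(-1.162), 'z': 0.0043, 'n': 5351}
dish 0.49 {'c': (0.5765, -0.2022), 'wh': (108.2, 2.6), 'ang': np.float64(-1.16), 'z': 0.0042, 'n': 148}
tumbler 0.83 {'c': (0.7502, -0.0531), 'wh': (69.1, 68.5), 'ang': np.float64(0.901), 'z': 0.1105, 'n': 2176}
```

```bash
python3 -c "
from h import *
c=cap('side'); save('final_side',cv2.resize(c['img'][130:290,220:460],None,fx=3,fy=3)); P=cloud(c)
q=P.reshape(-1,3); q=q[(abs(q[:,0]-.6408)<.09)&(abs(q[:,1]+.1752)<.07)&(q[:,2]>.07)&(q[:,2]<.085)]
A=np.c_[q[:,:2]-q[:,:2].mean(0),np.ones(len(q))];print(np.linalg.lstsq(A,q[:,2],rcond=None)[0].round(3))"
```

```text
[0.003 0.005 0.077]
```

View pics/final_side.png

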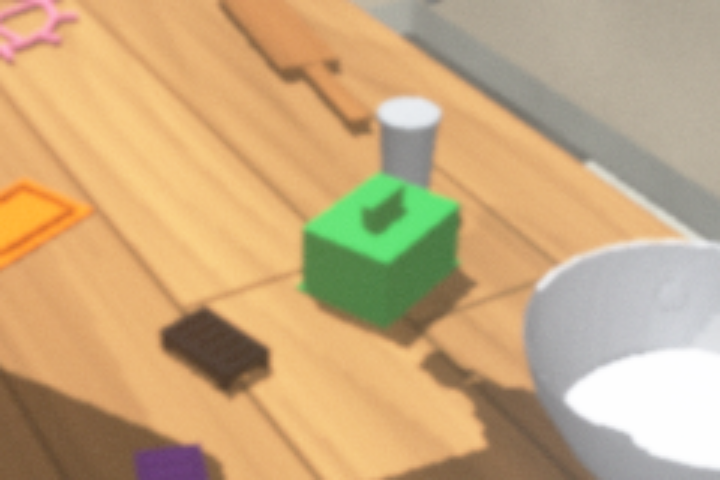

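View pics/cov_placed.png

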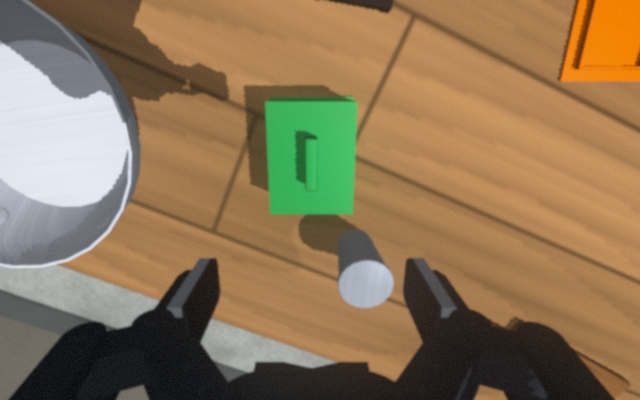

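The cover sits level around the dish, top at 77 mm as expected, centred at (155,311) in the wrist view. The arm is clear, so I'm handing in.

```bash
python3 -c "
from h import *
robot.close_job(); print(telemetry.observe()['clock'])"
```

```text
the job is handed in; nothing more can be done
the job is handed in; nothing more can be done
```

I put the green soap dish back together in the order given (tray, bar, worn piece, cover), letting go of each thing before taking the next. I handed the job in at about 64 s of the 131 s allowed; the hand-in gave no verdict.

**Last checks:**

| Part | Top height measured / expected (mm) | Centre off dish centre | Angle (rad; dish 0.412) |
|---|---|---|---|
| tray | 26.5 / 26 | about 1 mm | 0.415 |
| bar | 51.2 / 51 | about 1 mm | 0.411 |
| worn piece | 64.3 / 64 | below 1 mm | 0.412 |
| cover | 77.5 / 77 | below 1 mm | 0.414 |

- **Cover:** it is level within about 0.006 rad. The tray, bar and worn piece were measured just before it went on and could not be seen afterwards.
- **Bystanders:** the tumbler is within 1 mm of where it was. I did not measure the beater again, but the arm never went near it and it shows nothing amiss in the last side picture.

**Disagreement:** the stated `nose_length` (fingertips 14 mm ahead of the TCP) was wrong here. All three cameras and a touch on bare plank (27 N at the fingertips) put the shut fingertips about 13 mm behind the reported TCP, so I set all grasp heights from that measurement.

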